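# Unhook the hanging pack and put it away

## Task

Take the small clear pack with the blue clothes peg off the chrome display peg: lift its hang tab so that the hole clears the peg's upturned tip and slide it out, gently, by feel, without pulling or prying on the peg, which has been bent a little up or down. Then lower the pack, upright, to the bottom of the open white box before letting go of it. Leave the router, the bell and the soap dish where they are.

Things in the scene. Friction and masses are not known exactly. Their poses are not given: they have to be found in the camera images.
- hook: Chrome display peg on the face of a low tiled wall. Origin: on the peg's axis at the wall face, 185 mm above the work surface; z up, y along the wall; the peg sticks out along -x. Round bar, 5 mm thick, level from 0 to 66 mm out. It sits in a sprung socket and gives up and down as a whole by 3.5 N/mm, but not outwards; the pack must not load it with over 8 N, nor the fingers; close on the tab softly.
- peg_bend (a point): Point on the peg's axis 66 mm out from the wall, axes as the hook's. Here the bar has been bent: its outer 60 mm slope up or down by a hidden angle of up to 0.25 rad (15 mm at the end), which no pose tells: feel or see it. Then 9 mm more turn up 60 degrees from that, the upturned tip: it rises 6 to 9 mm above the bar's end and stops about 134 mm out from the wall.
- wall: Low terracotta-tiled wall, 248 mm high, 560 mm long (y), 50 mm thick. Origin: on the work surface at mid-length, at the face, which looks along -x. A glass shelf on this face, 520 mm long, reaches 123 mm out, its top 60 mm above the work surface.
- pack_tab (a point): Hanging pack, 60 to 130 g, 141 mm high: clear clamshell, 22 mm thick (x), 60 wide (y), 78 high, blue clothes peg inside; on top a stiff hang tab, 8 mm thick (x), 44 wide, 63 high. This point, on the tab's centre plane, is where to grip it across its 8 mm: 12 mm below its top edge, 129 mm above the pack's underside. z up; x runs along the peg at the start.
- pack_hole (a point): Centre of the hang hole in the pack's tab, 16 mm wide (y) and 19 mm high, 33.5 mm straight below pack_tab; the tab is solid from 24 mm below pack_tab up. At the start the pack hangs level, 44 to 54 mm out from the wall, the hole's upper edge resting on top of the bar. It can be lifted 14 mm before the hole's lower edge meets the bar's underside.
- box_floor (a point): Open white plastic box, fixed. This point: centre of its inner floor, 4 mm above the work surface; z up. Inside 32 mm (x) by 70 mm (y), 56 mm deep; walls 4 mm, rim 60 mm above the work surface; its lid, folded back down, adds 9 mm outside the +x wall. The pack goes in standing, its x along the box's x, either way round.
- router: Compact black router, 85 x 85 x 26 mm with two upright stub aerials to 79 mm at its rear, loose on the glass shelf. Origin: centre of its underside. Leave alone.
- bell: Small hourglass-shaped white ceramic bell, 42 mm across, 57 mm high, standing loose on the glass shelf. Origin: centre of its underside. Leave alone.
- dish: Stainless steel soap dish, 75 x 85 x 18 mm, loose on the glass shelf. Origin: centre of its underside. Leave alone.
Mind the look-alikes: they are no part of the job. Leave any green look-alike of the part that bears pack_tab alone.

How it is judged (in metres and radians):
On the way, in this order (a step that is already met when the one before it is completed fails the run):
1. the pack is off the peg: held, its tab more than 145 mm out from the wall face and no longer touching the peg (x of pack_tab in the frame of hook below -0.145 m and contact force between pack and hook below 0.05 N and contact force between the fingers and pack above 0.5 N), for 0.1 s.
2. the pack stands on the box's floor (within 7 mm) while still held (x of pack_tab in the frame of box_floor between -0.014 and 0.014 m and y of pack_tab in the frame of box_floor between -0.014 and 0.014 m and z of pack_tab in the frame of box_floor between 0.119 and 0.136 m and angle between pack_tab's own z axis and vertical below 0.2 rad and contact force between the fingers and pack above 0.5 N), for 0.1 s.
At the end, for the whole second after the job is handed in: The pack stands in the white box, its underside within 7 mm of the inner floor, upright within 0.2 rad, its tab within 14 mm of the box's middle either way, let go and at rest (x of pack_tab in the frame of box_floor between -0.014 and 0.014 m and y of pack_tab in the frame of box_floor between -0.014 and 0.014 m and z of pack_tab in the frame of box_floor between 0.119 and 0.136 m and angle between pack_tab's own z axis and vertical below 0.2 rad and contact force between the fingers and pack below 0.05 N and linear speed of pack below 0.02 m/s); the robot touches nothing.
It fails at once if the pack loads the peg with more than 8 N (contact force between pack and hook above 8 N).
It fails at once if the robot pushes the peg with more than 8 N (contact force between any of the fingers, the arm and hook above 8 N).
It fails at once if router, bell or soap dish moved by more than 20 mm (distance of any of router, bell, dish from where it was at the start of the episode above 0.02 m).
It also fails if it takes over 72 s, if anything falls off the work surface, if the arm or the gripper's body presses on something with over 40 N, if the wrist force passes 120 N, or if a joint passes its speed limit or range.

## Robot

A 7-joint arm with a two-finger parallel gripper is mounted at the origin on the work surface. World frame = base frame: x ahead of the robot, y to its left, z up, the work surface at z = 0. Lengths are in mm, angles in rad, forces in N, time in s.
With the tool pointing down it reaches from about 375 to 925 mm from the base axis. Payload 3.1 kg.
Tool frame: the origin (TCP) lies between the finger pads; the fingertips stand 19 mm ahead of it and the grasp point (between the pads) is the TCP; z points along the fingers, y is the line along which they close (so a half turn about z gives the same grasp; the last joint's range is limited). The gripper opens to 85 mm and grips with 20 to 120 N. Pads are 22 mm wide; open, the fingers measure 114 mm over their backs; the gripper's body (76 mm by 85 mm) begins 54 mm behind the grasp point. The pads swing forward as they close: fully open they stand 13 mm farther back than shut.
Start: joints at [1.236, 0.383, 0.044, 1.598, -0.018, 1.161, -0.05], TCP at [152.505, -631.859, 250.269] pointing down, gripper open.
Joint ranges: [-2.61, 2.61], [-0.41, 2.15], [-1.48, 1.57], [0, 2.5], [-1.57, 4.71], [0.05, 1.97], [-2.85, 2.85]. Speed limits (rad/s): [2.79, 2.79, 3.14, 3.14, 3.14, 3.14, 3.14].

## Interface

Orientations are given as a 3x3 rotation matrix whose columns are the frame's x, y, z axes.
In Python, from bench import observe, eyes, order gives the robot as it stands.
- The arm moves only by the shell command python3 -m pendant 'ROWS' [FORCE]. ROWS is text: rows parted by semicolons, each of 5 numbers parted by spaces: the shift along the world's x, y, z each as a share of 2 cm, from -1 to 1, then the turn about the world's z as a share of 0.1 rad, from -1 to 1, then the gripper's target within -1 to 1 (fully open at 1, half-way at 0, shut at -1). In form: dx dy dz turn fingers; .... A call has 1 to 20 rows; each row shifts and turns the commanded pose from where the row before left it; what a row does not reach is not made up. A row lasts 1/8 s, in which the tool goes at most 62.5 mm and 10.7 degrees, less where a joint would pass 70% of its speed; a pose out of reach is approached as far as the arm can. A call with a number of a shift or a turn outside -1 to 1 is refused whole. A call with a gripper value outside its range is refused whole. The fingers move at their own pace and stop on an object; FORCE is the grip in N (left out, the last holds). Time passes only in rows, so rows that do not move let the fingers close. It gives the time, the measured TCP pose, the force, the opening and the grip force at its end, in the units of the state.
- observe(): the state, without advancing time (a new reading comes with each control period).
- eyes.grab_frame(name): name is "scene" or "top" or "wrist"; returns a dict with "img" (384x512x3 uint8, blue, green, red), "mtx" (3x3 intrinsics, pixels), "position" and "orientation" of the camera in the world. Camera axes: x right, y up, looking along -z (the intrinsics and any distortion apply to the point x, -y, -z); pixel columns grow to the right and rows downward; lengths in mm; the calibration is good to about 2 mm. A picture is of the moment at which its call begins. There is no depth.
- order.close_job(): hands the job in; it is judged then, once.
The state is a dict: "time": time; "q": joint angles; "qd": joint speeds; "tau": joint torques, N m; "tcp_pos": TCP position; "orientation": TCP orientation; "wrist_force": force on the tool from outside, world axes, zero at the start; "torque": the same for the moment, N m; "opening": finger opening in mm; "gripper_force": force on a finger pad.
Only numpy, scipy, OpenCV 4.12 (cv2) and the standard library are available. Lean on these libraries where they do the work, as an engineer would, in place of code of your own. Each camera call takes 0.05 s, during which the arm holds its last target. There are 200 camera calls.

## Working session

There is one attempt and no reset: what is moved stays moved. The work goes in short steps, Python scripts to look and compute and a shell command to move; the robot and the scene stay as the last step left them, time stands still between calls to the robot, and variables do not carry over. Pictures are saved under pics/ and viewed, at most 10 in all, crops included, and the job is handed in when it is done.

```bash
mkdir -p pics; ls; cat > h.py <<'E'
import numpy as np, cv2
from bench import observe, eyes, order
def grab(n,f):
    d=eyes.grab_frame(n); cv2.imwrite('pics/'+f,d['img']); np.savez('pics/'+f+'.npz',**{k:np.array(d[k]) for k in('img','mtx','position','orientation')}); return d
def load(f): return np.load('pics/'+f+'.npz')
def ray(d,u,v):
    K=d['mtx']; p=np.linalg.solve(K,[u,v,1.]); r=np.array(d['orientation'])@[p[0],-p[1],-p[2]]
    return np.array(d['position']),r/np.linalg.norm(r)
def plane(d,u,v,c,ax=2):
    o,r=ray(d,u,v); return o+r*(c-o[ax])/r[ax]
def tri(l):
    A=0;b=0
    for d,u,v in l:
        o,r=ray(d,u,v);M=np.eye(3)-np.outer(r,r);A=A+M;b=b+M@o
    x=np.linalg.solve(A,b); return x,[np.linalg.norm(np.cross(x-ray(d,u,v)[0],ray(d,u,v)[1])) for d,u,v in l]
def proj(d,p):
    q=np.array(d['orientation']).T@(np.array(p)-d['position']); q=d['mtx']@[q[0],-q[1],-q[2]]; return q[:2]/q[2]
E
python3 - <<'E'
from h import *
a=grab('scene','s0.png');b=grab('top','t0.png')
for d in(a,b): print(np.round(d['position']),np.round(d['orientation'],2).tolist(),d['mtx'].tolist(),[k for k in d])
s=observe();print(s['tcp_pos'],s['orientation'],s['wrist_force'],s['opening'],s['time'])
E
```

```text
pics
[1119. -259.  814.] [[0.55, -0.61, 0.57], [0.83, 0.4, -0.39], [0.01, 0.69, 0.73]] [[471.1838936714498, 0.0, 259.46620589190024], [0.0, 471.1838936714498, 191.5441411397088], [0.0, 0.0, 1.0]] ['img', 'mtx', 'position', 'orientation']
[ 521.  105. 1067.] [[0.02, 1.0, -0.04], [-1.0, 0.02, -0.01], [-0.01, 0.04, 1.0]] [[385.5826376869149, 0.0, 257.73542278144674], [0.0, 385.5826376869149, 187.98190572259554], [0.0, 0.0, 1.0]] ['img', 'mtx', 'position', 'orientation']
[ 152.27846795 -631.05585758  248.97804357] [[ 9.72077240e-01  2.34660006e-01 -7.22276405e-04]
 [ 2.34661074e-01 -9.72074344e-01  2.37700132e-03]
 [-1.44319217e-04 -2.48011904e-03 -9.99996914e-01]] [-0.46712295 -0.92491457  0.31339237] 85.49071715480517 0.1
```

View pics/s0.png

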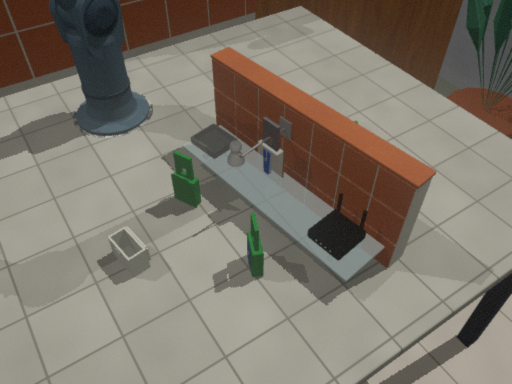

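View pics/t0.png

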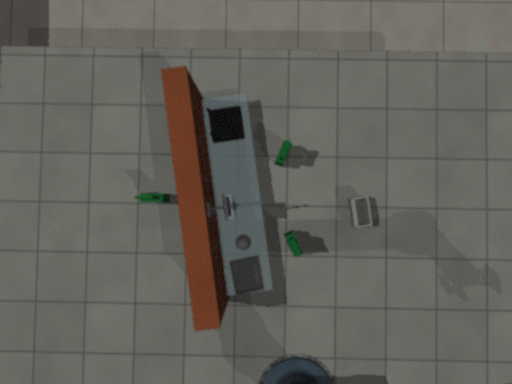

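Candidates: the clear pack with the blue peg at scene (270,155) / top (229,206). Green look-alikes are at scene (186,180) and (255,248), plus one behind the wall at top (153,198). I choose the clear one and check it in a close crop.

```bash
python3 - <<'E'
from h import *
a=load('s0.png')['img'];b=load('t0.png')['img']
c=cv2.resize(a[100:200,215:315],(400,400),interpolation=cv2.INTER_CUBIC);e=cv2.resize(b[165:265,180:280],(400,400),interpolation=cv2.INTER_CUBIC)
cv2.imwrite('pics/c0.png',np.hstack([c,e]))
T=load('t0.png')
# wall top front edge, box
def P(n,u,v,z):print(n,np.round(plane(T,u,v,z),1))
P('wall top F-left',186,67,248);P('wall top far',219,327,248)
P('shelf',245,96,60);P('shelf2',271,290,60);P('box',362,212,60);P('tab',229,206,230)
m=cv2.inRange(cv2.cvtColor(b,cv2.COLOR_BGR2HSV),(0,120,50),(20,255,255))
n,l,s,ce=cv2.connectedComponentsWithStats(m);i=1+s[1:,4].argmax();print(s[i])
ys,xs=np.where(l==i);right=[(y,xs[ys==y].max()) for y in range(90,300,30)];print(right)
E
```

```text
wall top F-left [808.9 273.6 248. ]
wall top far [257.6 190.4 248. ]
shelf [799.9 154.5  60. ]
shelf2 [294.5  77.4  60. ]
box [ 500.3 -155.6   60. ]
tab [511.5 176.2 230. ]
[ 162   67   58  264 6954]
[(90, np.int64(190)), (120, np.int64(193)), (150, np.int64(197)), (180, np.int64(202)), (210, np.int64(205)), (240, np.int64(209)), (270, np.int64(213))]
```

View pics/c0.png

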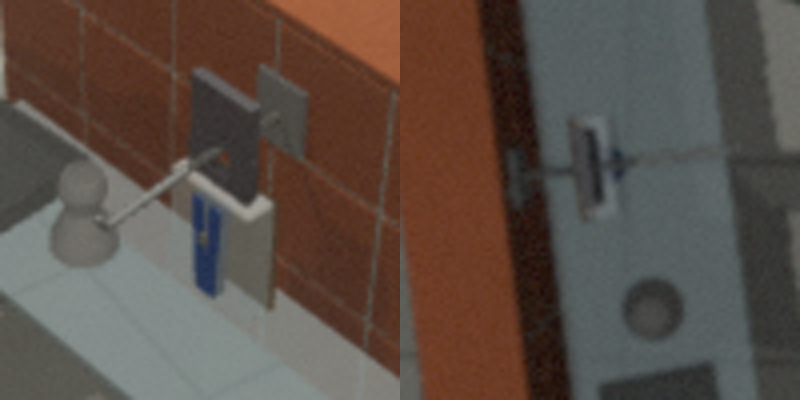

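The crop confirms the clear, blue-peg pack, with its tab at scene (271,130) and the peg tip near scene (240,155). Next I'll get rough positions and a first estimate of the bend.

```bash
python3 - <<'E'
from h import *
S=load('s0.png');T=load('t0.png')
cs=lambda u,v:(S,215+u/4,100+v/4); ct=lambda u,v:(T,180+(u-400)/4,165+v/4)
def t(n,a,b):x,e=tri([a,b]);print(n,np.round(x,1),np.round(e,1))
t('tip',cs(101,222),ct(732,150)); t('tip2',cs(101,222),ct(700,153))
t('tabtop near/far mid', cs(224,86),ct(587,165))
t('plate',cs(282,108),ct(515,175))
# peg plane: find tip from scene ray intersect vertical plane of peg through root
th=.150; out=np.array([np.sin(th),-np.cos(th),0]); along=np.array([np.cos(th),np.sin(th),0])
root=np.array([511.5,176.2,0]) # on line
for uv in((101,222),(112,222),(150,193),(190,168),(215,155)):
    o,r=ray(*cs(*uv)); k=((root-o)@along)/(r@along); p=o+k*r; print(uv,np.round(p,1),'out from tab',round((p-root)@out,1))
# box corners
b=T['img'];m=cv2.inRange(cv2.cvtColor(b,cv2.COLOR_BGR2GRAY)[190:235,340:382],125,255)
E
```

```text
tip [519.7 101.4 180.6] [1.3 1.3]
tip2 [513.9 113.5 170.7] [8.7 8.7]
tabtop near/far mid [510.2 180.6 225.9] [1. 1.]
plate [503.  224.5 188. ] [1.5 1.5]
(101, 222) [523.4  97.7 185.2] out from tab 79.4
(112, 222) [522.3 104.7 180.9] out from tab 72.3
(150, 193) [518.5 129.8 185.3] out from tab 46.9
(190, 168) [514.4 156.8 186.3] out from tab 19.7
(215, 155) [511.8 174.  185.1] out from tab 2.2
```

```bash
python3 -m pendant '1 1 0.8 -0.9 1;1 1 0.8 0 1;1 1 0.8 0 1;1 1 0.8 0 1;1 1 0.8 0 1;1 1 0.8 0 1;0.7 1 0 0 1;0.7 1 0 0 1;0.7 1 0 0 1;0.7 1 0 0 1;0.7 1 0 0 1;0.7 1 0 0 1;0.7 1 0 0 1;0.7 1 0 0 1;0.7 1 0 0 1;0.7 1 0 0 1;0.7 1 0 0 1;0.7 1 0 0 1' 20; python3 - <<'E'
from h import *
d=grab('wrist','w1.png');print(d['position'],np.round(d['orientation'],3).tolist(),d['mtx'][0],np.round(observe()['tcp_pos']))
E
```

```text
time: 2.35
tcp_pos: [440.5, -271.0, 345.6]
orientation: [[0.989, 0.146, -0.001], [0.146, -0.989, 0.001], [-0.001, -0.001, -1.0]]
wrist_force: [-0.1, -0.2, -1.4]
opening: 85.3
gripper_force: 0.0
[ 523.5861518  -257.65733461  469.31692226] [[0.146, 0.936, 0.32], [-0.989, 0.138, 0.047], [-0.0, -0.323, 0.946]] [328.13095692   0.         258.19262586] [ 443. -267.  346.]
```

View pics/w1.png

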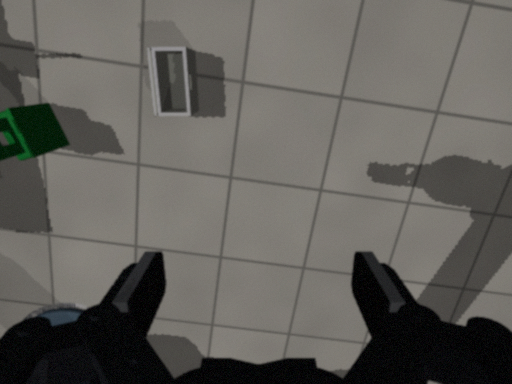

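The wrist view shows the box rim at about (150–190, 46–116), and a green decoy at (35,130). I'll measure the box from this view and from the top view.

```bash
python3 - <<'E'
from h import *
W=load('w1.png');T=load('t0.png')
def box(d,r,th):
    x0,y0,x1,y1=r; g=cv2.cvtColor(d['img'],cv2.COLOR_BGR2GRAY)[y0:y1,x0:x1]; m=(g>th).astype('uint8')
    cs,_=cv2.findContours(m,cv2.RETR_EXTERNAL,cv2.CHAIN_APPROX_NONE); c=max(cs,key=cv2.contourArea)
    q=cv2.boxPoints(cv2.minAreaRect(c))+[x0,y0]; print(np.round(q,1).tolist(), np.round([plane(d,u,v,60)[:2] for u,v in q],1).tolist()); 
    (cu,cv_)=q.mean(0); return d,cu,cv_
for th in(135,150,165):
    a=box(W,(140,30,220,130),th);b=box(T,(340,185,385,240),th);x,e=tri([a,b]);print(th,np.round(x,1),np.round(e,1),plane(W,a[1],a[2],60).round(1))
g=W['img'][78,140:210].mean(-1).round().astype(int);print(g.tolist());print(W['img'][35:125,168].mean(-1).round().astype(int).tolist())
E
```

```text
[[151.3, 47.5], [183.9, 45.0], [189.3, 114.8], [156.7, 117.3]] [[535.3, -131.5], [543.5, -168.4], [465.7, -180.7], [456.8, -141.3]]Traceback (most recent call last):
  File "<stdin>", line 9, in <module>
  File "<stdin>", line 5, in box
ValueError: max() iterable argument is empty
```

```bash
python3 -m pendant '0 1 0 0 0.2;0 1 0 0 0.2;0 1 0 0 0.2;0 1 0 0 0.2;0 1 0 0 0.2;0 1 0 0 0.2;0 1 0 0 0.2;0 1 0 0 0.2;0 1 0 0 0.2;0 1 0 0 0.2;0 1 0 0 0.2;0 1 0 0 0.2;0 1 0 0 0.2;0 1 0 0 0.2;0 1 0 0 -0.3;0 1 0 0 -0.3;0 0 0 0 -0.3;0 0 0 0 -0.3'; python3 - <<'E'
from h import *
d=grab('wrist','w2.png');print(np.round(observe()['tcp_pos']))
E
```

```text
time: 4.65
tcp_pos: [440.5, 47.5, 346.2]
orientation: [[0.989, 0.146, -0.0], [0.146, -0.989, -0.001], [-0.0, 0.001, -1.0]]
wrist_force: [-0.3, 0.1, -0.1]
opening: 29.8
gripper_force: 0.0
[440.  47. 346.]
```

View pics/w2.png

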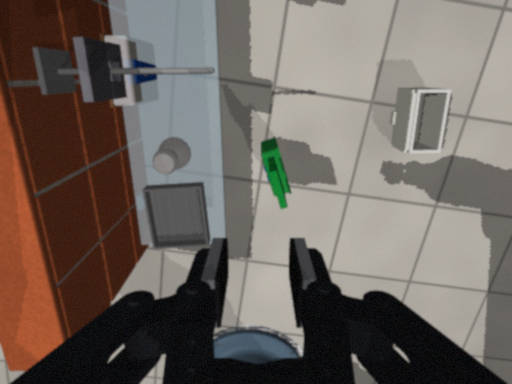

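The view shows the tab top at about (75–110, 40–100), the peg running to its tip at (213,71), and the box rim at (410–450, 88–153) with its lid on the wall side. I'll take one more viewpoint for stereo.

```bash
python3 -m pendant '1 0.2 -0.2 0 -0.3;1 0.2 -0.2 0 -0.3;1 0.2 -0.2 0 -0.3;1 0.2 -0.2 0 -0.3;1 0.2 -0.2 0 -0.3;0 0 0 0 -0.3;0 0 0 0 -0.3'; python3 - <<'E'
from h import *
d=grab('wrist','w3.png');a=load('w2.png')['img']
cv2.imwrite('pics/c1.png',np.hstack([cv2.resize(a[20:140,20:240],None,fx=1.8,fy=3,interpolation=2),cv2.resize(d['img'][:,:256],(400,360))]))
cv2.imwrite('pics/c1.png',np.vstack([cv2.resize(a[20:120,20:240],(800,300)[::1],interpolation=2),cv2.resize(d['img'][100:260,0:426],(800,300),interpolation=2)]))
E
```

```text
time: 5.58
tcp_pos: [540.1, 67.3, 326.0]
orientation: [[0.989, 0.145, -0.001], [0.145, -0.989, -0.0], [-0.001, 0.0, -1.0]]
wrist_force: [0.8, 0.1, -1.3]
opening: 29.5
gripper_force: 0.0
```

View pics/c1.png

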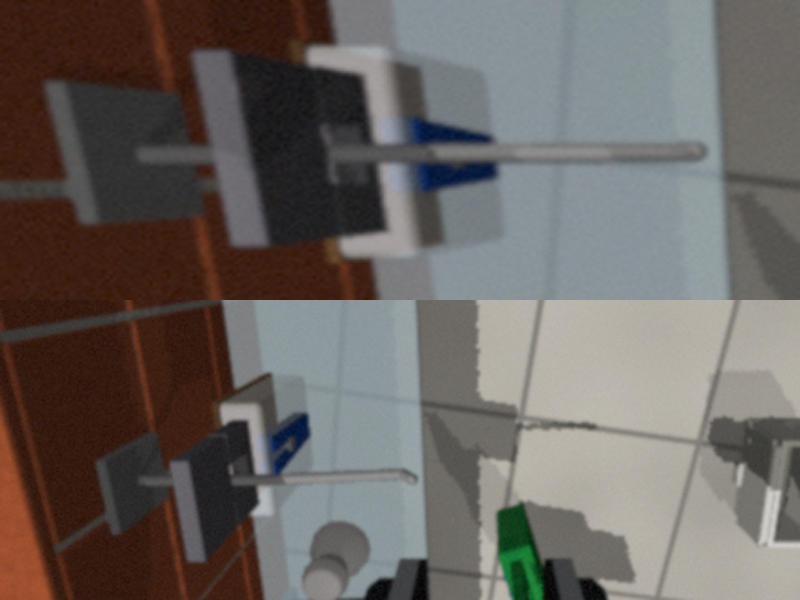

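```bash
python3 - <<'E'
from h import *
A=load('w2.png');B=load('w3.png');S=load('s0.png')
a=lambda x,y:(A,20+x*.275,20+y/3); b=lambda x,y:(B,x*.5325,100+(y-300)*160/300)
def t(n,p,q):
    x,e=tri([p,q]);print(n,np.round(x,1),np.round(e,1));return x
c=t('tabtop',a(232,148),b(189,510))
for i,(p,q) in enumerate([((193,52),(173,460)),((237,52),(192,460)),((270,245),(205,560)),((228,243),(186,560))]): t('corner%d'%i,a(*p),b(*q))
root=t('root',a(140,153),b(140,481)); tip=t('tip',a(703,150),b(414,478))
t('tipS',(S,215+101/4,100+222/4),b(414,478))
u=tip-root; print('yaw',np.arctan2(u[0],-u[1]),np.hypot(*u[:2]))
th=np.arctan2(u[0],-u[1]); out=np.array([np.sin(th),-np.cos(th),0]);al=np.array([np.cos(th),np.sin(th),0])
for q in((140,481),(240,481),(270,480),(300,479),(330,477),(360,475),(385,473),(402,471),(414,478)):
    o,r=ray(*b(*q));p=o+r*((root-o)@al)/(r@al);print(q,p.round(1),'out',round((p-root)@out,1))
print('tab out from tip',(c-tip)@out, 'root',(c-root)@out,'lat',(c-root)@al)
# box rim centre both
W=load('w1.png');
for n,d,r in(('w1',W,(140,30,215,130)),('w2',A,(380,75,470,165)),('w3',B,(380,150,512,290))):
    x0,y0,x1,y1=r;g=cv2.cvtColor(d['img'],cv2.COLOR_BGR2GRAY)[y0:y1,x0:x1]
    m=(g>(135 if n=='w1' else 185)).astype('uint8');cs,_=cv2.findContours(m,cv2.RETR_EXTERNAL,2);k=max(cs,key=cv2.contourArea)
    q=cv2.approxPolyDP(cv2.convexHull(k),4,True)[:,0]+[x0,y0];print(n,q.tolist(),[plane(d,*w,60)[:2].round(1).tolist() for w in q],g.max())
E
```

```text
tabtop [509.5 183.9 221.9] [0.1 0.1]
corner0 [529.5 190.7 221.1] [0.5 0.5]
corner1 [530.7 182.9 221.1] [0.1 0.1]
corner2 [487.9 177.1 222.1] [0.2 0.2]
corner3 [487.4 184.6 223.2] [0. 0.]
root [503.2 221.7 186.7] [0.1 0.1]
tip [522.2  98.  185.1] [0.5 0.5]
tipS [521.5  98.7 183.4] [0.1 0.1]
yaw 0.15227143165135815 125.16408630357267
(140, 481) [503.2 221.7 186.7] out 0.1
(240, 481) [510.2 176.3 187.6] out 46.0
(270, 480) [512.2 163.2 186.5] out 59.3
(300, 479) [514.2 149.9 185.5] out 72.6
(330, 477) [516.2 136.9 183.1] out 85.8
(360, 475) [518.2 123.7 180.6] out 99.1
(385, 473) [519.9 112.6 178.1] out 110.4
(402, 471) [521.1 105.1 175.4] out 118.0
(414, 478) [522.1  98.5 185.1] out 124.7
tab out from tip -86.7886220274887 root 38.37546427608399 lat 0.45563123420743334
w1 [[182, 47], [189, 114], [159, 115], [152, 48]] [[541.0, -166.3], [466.6, -180.2], [460.0, -143.9], [534.9, -132.2]] 148
w2 [[450, 90], [440, 151], [405, 152], [413, 91]] [[540.5, -169.5], [467.0, -181.7], [459.3, -137.9], [533.0, -125.9]] 204
w3 [[409, 202], [440, 218], [438, 231], [405, 229]] [[499.5, -132.0], [483.8, -178.3], [465.4, -181.7], [461.9, -137.9]] 206
```

```bash
python3 - <<'E'
from h import *
A=load('w2.png')['img'][75:165,385:465];B=load('w3.png')['img'][150:250,372:512];W=load('w1.png')['img'][30:130,140:220]
cv2.imwrite('pics/c2.png',np.hstack([cv2.resize(i,None,fx=k,fy=k,interpolation=2)[:300] for i,k in((cv2.copyMakeBorder(A,0,10,0,0,0),3),(B,3))]+[np.hstack([])] if 0 else [cv2.resize(cv2.copyMakeBorder(A,0,10,0,0,0),(200,250),interpolation=2),cv2.resize(B,(350,250),interpolation=2),cv2.resize(W,(200,250),interpolation=2)]))
E
```

```text
(no output)
```

View pics/c2.png

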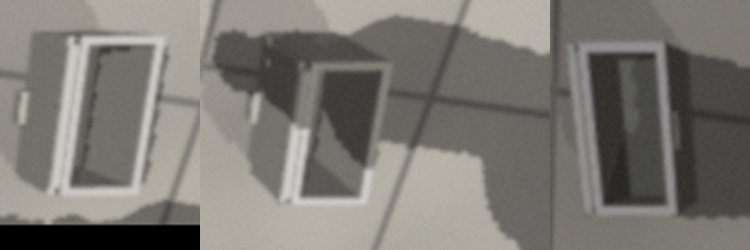

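The measurements give:
- **Tab top centre:** about (509.5, 184, 222), 47 mm out from the wall.
- **Peg:** yaw 0.152, with the outer part sloping down about 0.19 rad (12 mm at the end). The tip top is at z ≈ 184.
- **Box rim centre:** about (500, -155), with its x axis along the same yaw.

I'll go above the tab, descend and look.

```bash
python3 -m pendant '-0.25 0.97 -0.3 0.07 -0.3;-0.25 0.97 -0.3 0 -0.3;-0.25 0.97 -0.3 0 -0.3;-0.25 0.97 -0.3 0 -0.3;-0.25 0.97 -0.3 0 -0.3;-0.25 0.97 -0.3 0 -0.3;0 0 -0.5 0 -0.3;0 0 -0.5 0 -0.3;0 0 -0.5 0 -0.3;0 0 -0.3 0 -0.3;0 0 -0.2 0 -0.3;0 0 0 0 -0.3'; python3 - <<'E'
from h import *
grab('wrist','w4.png')
E
```

```text
time: 7.12
tcp_pos: [510.5, 184.3, 250.0]
orientation: [[0.988, 0.153, -0.0], [0.153, -0.988, -0.0], [-0.0, 0.0, -1.0]]
wrist_force: [-0.7, 0.2, 0.6]
opening: 29.7
gripper_force: 0.0
```

View pics/w4.png

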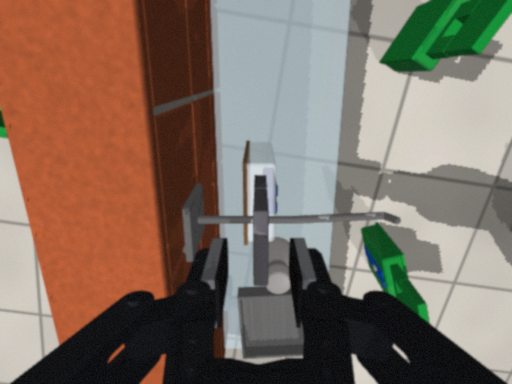

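The tab (261, 178–285) is centred between the fingers (228–290). I'll descend gently and watch the forces, since the knuckle is near the wall top.

```bash
python3 -m pendant '0 0 -0.4 0 -0.3;0 0 -0.4 0 -0.3;0 0 -0.2 0 -0.3;0 0 0 0 -0.3'
```

```text
time: 7.68
tcp_pos: [510.1, 184.4, 229.6]
orientation: [[0.988, 0.153, -0.001], [0.153, -0.988, -0.0], [-0.001, 0.0, -1.0]]
wrist_force: [0.4, 0.3, 0.2]
opening: 29.7
gripper_force: 0.0
```

```bash
python3 -m pendant '0 0 -0.2 0 -0.3;0 0 -0.15 0 -0.3;0 0 -0.15 0 -0.3;0 0 0 0 -0.3'
```

```text
time: 8.18
tcp_pos: [510.7, 184.8, 221.8]
orientation: [[0.988, 0.153, 0.0], [0.153, -0.988, -0.0], [0.0, 0.0, -1.0]]
wrist_force: [-2.8, -2.2, 7.8]
opening: 30.0
gripper_force: 3.8
```

Contact at z ≈ 222, probably the knuckle on the wall's top edge. I'll back up, narrow the fingers and try again.

```bash
python3 -m pendant '0 0 0.3 0 -0.3;0 0 0 0 -0.6;0 0 0 0 -0.6;0 0 0 0 -0.6;0 0 0 0 -0.6' ; python3 -m pendant '0 0 -0.2 0 -0.6;0 0 -0.1 0 -0.6;0 0 -0.1 0 -0.6;0 0 0 0 -0.6'
```

```text
time: 8.8
tcp_pos: [510.3, 184.4, 226.0]
orientation: [[0.988, 0.153, -0.0], [0.153, -0.988, -0.0], [-0.001, 0.0, -1.0]]
wrist_force: [-0.4, 0.5, -0.7]
opening: 17.1
gripper_force: 0.0
time: 9.3
tcp_pos: [510.4, 184.4, 218.0]
orientation: [[0.988, 0.153, -0.0], [0.153, -0.988, -0.0], [-0.0, 0.0, -1.0]]
wrist_force: [0.1, 0.5, 0.5]
opening: 17.1
gripper_force: 0.0
```

```bash
python3 -m pendant '0 0 0 0 -0.7;0 0 0 0 -0.75;0 0 0 0 -0.8;0 0 0 0 -0.85;0 0 0 0 -0.9;0 0 0 0 -1;0 0 0 0 -1;0 0 0 0 -1' 20
```

```text
time: 10.3
tcp_pos: [510.6, 184.5, 218.3]
orientation: [[0.988, 0.153, 0.0], [0.153, -0.988, -0.0], [0.0, 0.0, -1.0]]
wrist_force: [-0.1, 0.1, 0.4]
opening: 7.5
gripper_force: 22.2
```

```bash
python3 -m pendant '0 0 0.1 0 -1;0 0 0.1 0 -1;0 0 0.1 0 -1;0 0 0.05 0 -1;0 0 0 0 -1;0 0 0 0 -1'; python3 - <<'E'
from h import *
d=grab('wrist','w5.png');i=d['img'][150:310,160:420];cv2.imwrite('pics/c5.png',cv2.resize(i,(780,480),interpolation=2));print(observe()['wrist_force'],observe()['tcp_pos'])
E
```

```text
time: 11.05
tcp_pos: [510.4, 184.5, 225.2]
orientation: [[0.988, 0.153, -0.0], [0.153, -0.988, -0.0], [-0.0, 0.0, -1.0]]
wrist_force: [0.2, 0.1, -1.7]
opening: 7.3
gripper_force: 22.0
[-0.51865302  0.11686428 -0.7023977 ] [510.46149534 184.49119659 225.18639482]
```

View pics/c5.png

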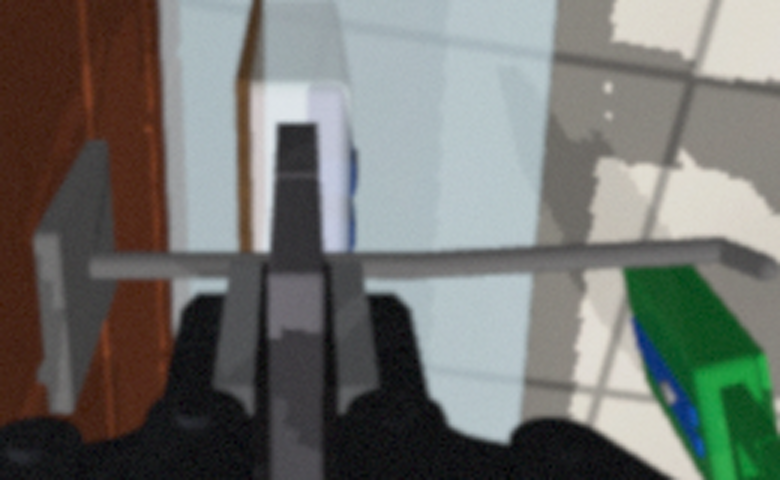

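The pack is held, and the bar clearly bends down, with its end at crop (720,248) and the tip at (765,268). I'll quantify that.

```bash
python3 - <<'E'
from h import *
d=load('w5.png');th=.152;out=np.array([np.sin(th),-np.cos(th),0]);al=np.array([np.cos(th),np.sin(th),0])
r0=np.array([504.6,221.7,0])-9*out*0
r0=np.array([503.2,221.7,0])
for q in((100,265),(200,265),(400,266),(470,262),(560,258),(640,253),(718,247),(765,266)):
    o,r=ray(d,160+q[0]/3,150+q[1]/3);p=o+r*((r0-o)@al)/(r@al);print(q,p.round(1),'out',round((p-r0)@out+9,1))
E
```

```text
(100, 265) [503.3 220.9 185.8] out 9.8
(200, 265) [506.1 202.6 185.8] out 28.3
(400, 266) [511.7 166.1 186.1] out 65.2
(470, 262) [513.7 153.  184.4] out 78.5
(560, 258) [516.3 136.1 182.8] out 95.6
(640, 253) [518.7 120.5 180.7] out 111.4
(718, 247) [521.1 104.8 178.1] out 127.2
(765, 266) [521.9  99.4 185.9] out 132.8
```

Slope about -0.16 rad. I'll slide out with the hole kept centred on the bar.

```bash
python3 -m pendant '0.04 -0.25 0 0 -1;0.075 -0.49 0 0 -1;0.075 -0.49 -0.03 0 -1;0.075 -0.49 -0.06 0 -1;0.075 -0.49 -0.06 0 -1;0 0 0 0 -1'
```

```text
time: 11.85
tcp_pos: [517.5, 138.7, 222.0]
orientation: [[0.989, 0.151, -0.0], [0.151, -0.989, -0.001], [-0.001, 0.001, -1.0]]
wrist_force: [0.4, -0.2, -1.5]
opening: 7.4
gripper_force: 22.0
```

```bash
python3 -m pendant '0.075 -0.49 -0.06 0 -1;0.075 -0.49 -0.06 0 -1;0.055 -0.35 -0.06 0 -1;0 0 0 0 -1'
```

```text
time: 12.35
tcp_pos: [521.5, 112.6, 218.4]
orientation: [[0.988, 0.151, -0.0], [0.151, -0.988, -0.0], [-0.001, 0.0, -1.0]]
wrist_force: [-0.3, 0.4, -1.4]
opening: 7.6
gripper_force: 22.0
```

No contact. Now past the tip, slowly.

```bash
python3 -m pendant '0.0375 -0.25 0 0 -1;0.0375 -0.25 0 0 -1;0 0 0 0 -1'
```

```text
time: 12.72
tcp_pos: [523.3, 102.8, 218.9]
orientation: [[0.988, 0.152, 0.001], [0.152, -0.988, -0.001], [0.0, 0.001, -1.0]]
wrist_force: [0.1, -0.4, -0.4]
opening: 7.4
gripper_force: 22.1
```

```bash
python3 -m pendant '0.0375 -0.25 0.02 0 -1;0.0375 -0.25 0.02 0 -1;0.0375 -0.25 0 0 -1;0.0375 -0.25 0 0 -1;0.075 -0.5 0 0 -1;0.075 -0.5 0 0 -1;0 0 0 0 -1'
```

```text
time: 13.6
tcp_pos: [529.2, 61.9, 219.3]
orientation: [[0.989, 0.151, -0.0], [0.151, -0.989, -0.001], [-0.0, 0.001, -1.0]]
wrist_force: [-0.7, 0.5, -1.2]
opening: 7.9
gripper_force: 22.0
```

Off the peg with negligible force. I'll rise, head toward the box and look again.

```bash
python3 -m pendant '0 0 0.5 0 -1;0 -0.2 0.9 0 -1;0 -0.2 0.9 0 -1;0 -0.2 0.9 0 -1;0 -0.2 0.8 0 -1;-0.2 -0.7 0 0 -1;-0.2 -0.7 0 0 -1;-0.2 -0.7 0 0 -1;-0.2 -0.7 0 0 -1;-0.2 -0.7 0 0 -1;0 -0.5 0 0 -1;0 0 0 0 -1;0 0 0 0 -1'; python3 - <<'E'
from h import *
d=grab('wrist','w6.png');cv2.imwrite('pics/c6.png',cv2.resize(d['img'],(800,600)))
for z in(60,): print([proj(d,p).round(0).tolist() for p in((500.5,-155.5,60),(500.5,-155.5,4))])
E
```

```text
time: 15.22
tcp_pos: [509.1, -31.6, 299.5]
orientation: [[0.988, 0.154, 0.0], [0.154, -0.988, 0.001], [0.0, -0.001, -1.0]]
wrist_force: [-0.1, -0.5, -2.2]
opening: 7.7
gripper_force: 22.0
[[364.0, 177.0], [351.0, 165.0]]
```

View pics/c6.png

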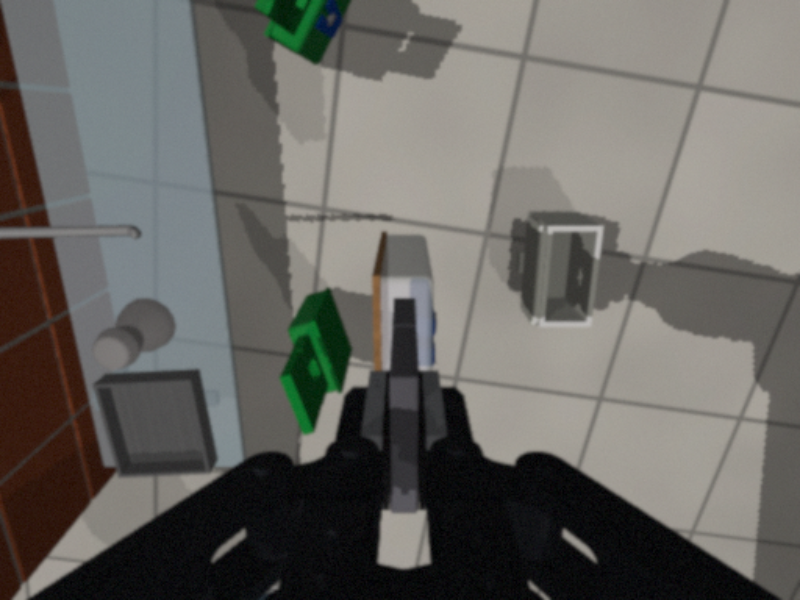

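The crop shows the pack upright in hand, with the tab running (404,300) to (403,508). The box rim has its right edge at (603,228)–(590,325), its bottom-left at (533,323) and its top-left at about (547,228).

```bash
python3 - <<'E'
from h import *
d=load('w6.png');W=load('w2.png');k=.64
for q in((603,228),(590,325),(533,323),(547,228)): print('rim',q,plane(d,q[0]*k,q[1]*k,60).round(1)[:2])
# height check of rim corners, w2 vs w6
for q,p in(((603,228),(451,88)),((590,325),(441,152))): x,e=tri([(d,q[0]*k,q[1]*k),(W,*p)]);print(x.round(1),np.round(e,1))
for q in((404,299),(403,509)): print('tab',plane(d,q[0]*k,q[1]*k,304.7).round(1))
print(observe()['tcp_pos'].round(1) if hasattr(observe()['tcp_pos'],'round') else observe()['tcp_pos'])
# pack body top (126..?) extents: case top at z=304.7-63
for q in((378,232),(427,237),(433,277)): print('case',plane(d,q[0]*k,q[1]*k,241.7).round(1))
E
```

```text
rim (603, 228) [ 540.2 -170.5]
rim (590, 325) [ 465.8 -181.6]
rim (533, 323) [ 460.7 -138.1]
rim (547, 228) [ 534.  -130.8]
[ 542.  -166.    68.6] [1. 1.]
[ 466.9 -180.2   64.2] [0.6 0.6]
tab [550.4 -24.2 304.7]
tab [487.5 -33.7 304.7]
[509.1 -31.3 299.6]
case [552.2 -14.5 241.7]
case [553.1 -32.2 241.7]
case [538.6 -36.9 241.7]
```

The box centre is about (500.3, -155.5) with the same yaw. The tab is centred in the grip to about 1 mm. I'll move above it and descend to just above the rim.

```bash
python3 -m pendant '-0.06 -0.6 0 0 -1;-0.07 -0.9 0 0 -1;-0.07 -0.9 0 0 -1;-0.06 -0.9 0 0 -1;-0.06 -0.9 0 0 -1;-0.06 -0.9 0 0 -1;-0.06 -0.7 0 0 -1;0 -0.42 0 0 -1;0 0 -0.6 0 -1;0 0 -0.8 0 -1;0 0 -0.8 0 -1;0 0 -0.8 0 -1;0 0 -0.8 0 -1;0 0 -0.4 0 -1;0 0 0 0 -1;0 0 0 0 -1'; python3 - <<'E'
from h import *
d=grab('wrist','w7.png');print(observe()['tcp_pos'],observe()['wrist_force'])
g=cv2.cvtColor(d['img'],cv2.COLOR_BGR2GRAY)
for x,y in((543,-169),(539,-175)):pass
# rim far (+x) edge: where rows should project
c=np.array([500.3,-155.5]);al=np.array([.988,.154]);n=np.array([-.154,.988])
for a,b in((39,-20),(39,20),(39,29),(35,-16),(35,16)): p=c+al*a+n*b; print(a,b,proj(d,[*p,60]).round(1))
v=int(round(proj(d,[*(c+al*37),60])[1])); u=int(proj(d,[*(c+al*37),60])[0])
for r in range(v-4,v+5): print(r,g[r,u-40:u+41:2].tolist())
E
```

```text
time: 17.27
tcp_pos: [500.7, -156.8, 216.1]
orientation: [[0.988, 0.153, 0.001], [0.153, -0.988, -0.0], [0.001, 0.001, -1.0]]
wrist_force: [0.3, 0.2, -0.9]
opening: 7.6
gripper_force: 22.0
[ 500.76454029 -156.8042609   216.25396354] [-0.01479513 -0.03019321  0.0426224 ]
39 -20 [281.2 131.7]
39 20 [234.2 131.8]
39 29 [223.7 131.8]
35 -16 [276.4 136.4]
35 16 [239.  136.5]
130 [124, 121, 123, 124, 124, 123, 120, 88, 71, 62, 79, 78, 77, 78, 80, 80, 79, 76, 78, 80, 78, 80, 80, 78, 80, 78, 81, 80, 80, 78, 80, 78, 84, 87, 85, 86, 87, 88, 87, 87, 86]
131 [124, 124, 122, 126, 125, 123, 120, 114, 82, 81, 104, 104, 103, 104, 104, 103, 105, 102, 104, 104, 105, 108, 108, 108, 109, 111, 110, 111, 112, 110, 110, 112, 106, 91, 86, 87, 87, 87, 85, 86, 87]
132 [122, 123, 123, 124, 124, 120, 128, 143, 101, 102, 137, 136, 138, 138, 135, 137, 135, 135, 134, 137, 134, 137, 144, 147, 148, 148, 148, 147, 148, 151, 148, 148, 141, 96, 85, 85, 84, 86, 86, 85, 86]
133 [122, 123, 121, 125, 122, 122, 131, 152, 104, 110, 151, 152, 150, 152, 150, 153, 150, 151, 149, 151, 152, 153, 161, 164, 166, 168, 167, 167, 165,
[... 343 characters left out ...]
, 150, 149, 149, 150, 150, 163, 165, 166, 165, 166, 164, 165, 165, 168, 169, 154, 97, 87, 87, 89, 89, 85, 81, 84]
136 [122, 123, 123, 119, 124, 123, 129, 139, 112, 123, 155, 148, 129, 134, 136, 136, 130, 133, 131, 132, 132, 133, 142, 144, 143, 143, 143, 142, 144, 144, 154, 169, 155, 95, 87, 87, 84, 86, 88, 86, 86]
137 [123, 122, 120, 125, 124, 120, 129, 148, 126, 128, 152, 138, 85, 101, 117, 115, 106, 99, 100, 97, 100, 97, 101, 102, 102, 106, 102, 104, 103, 106, 137, 171, 152, 93, 85, 84, 86, 88, 88, 86, 87]
138 [122, 123, 122, 124, 122, 121, 136, 156, 134, 127, 154, 137, 63, 89, 106, 105, 104, 86, 83, 86, 87, 86, 85, 83, 85, 85, 86, 85, 86, 93, 137, 168, 152, 93, 84, 88, 85, 85, 85, 85, 84]
```

The rim measures (236–282) against the predicted (234–281), so the box is within about 1 mm of the pack. Lowering.

```bash
python3 -m pendant '0 0 -0.4 0 -1;0 0 -0.4 0 -1;0 0 -0.4 0 -1;0 0 -0.4 0 -1;0 0 -0.4 0 -1;0 0 0 0 -1'
```

```text
time: 18.08
tcp_pos: [499.4, -156.5, 174.5]
orientation: [[0.988, 0.153, -0.002], [0.153, -0.988, 0.001], [-0.002, -0.001, -1.0]]
wrist_force: [-0.7, 0.6, -0.5]
opening: 7.4
gripper_force: 21.9
```

```bash
python3 -m pendant '0 0 -0.4 0 -1;0 0 -0.4 0 -1;0 0 -0.3 0 -1;0 0 -0.3 0 -1;0 0 -0.1 0 -1;0 0 0 0 -1'
```

```text
time: 18.82
tcp_pos: [500.1, -156.6, 145.3]
orientation: [[0.988, 0.153, -0.0], [0.153, -0.988, 0.0], [-0.0, -0.0, -1.0]]
wrist_force: [-0.2, -0.6, -0.3]
opening: 7.5
gripper_force: 21.9
```

Now feel for the floor.

```bash
python3 -m pendant '0 0 -0.1 0 -1;0 0 -0.1 0 -1;0 0 0 0 -1'
```

```text
time: 19.2
tcp_pos: [500.0, -156.6, 141.3]
orientation: [[0.988, 0.153, -0.0], [0.153, -0.988, 0.0], [-0.0, -0.0, -1.0]]
wrist_force: [0.6, -0.3, -1.9]
opening: 7.8
gripper_force: 22.0
```

```bash
python3 -m pendant '0 0 -0.08 0 -1;0 0 0 0 -1;0 0 0 0 -1'
```

```text
time: 19.58
tcp_pos: [500.5, -156.9, 140.4]
orientation: [[0.988, 0.153, 0.001], [0.153, -0.988, -0.0], [0.001, 0.001, -1.0]]
wrist_force: [-0.8, -0.6, 3.0]
opening: 7.5
gripper_force: 22.5
```

The pack is on the floor: 3 N at the expected height. I'll release it and retreat straight up.

```bash
python3 -m pendant '0 0 0 0 -0.8;0 0 0 0 -0.6;0 0 0 0 -0.4;0 0 0 0 -0.3;0 0 0 0 -0.3;0 0 0 0 -0.3;0 0 0.2 0 -0.3;0 0 0.5 0 -0.3;0 0 0.8 0 -0.3;0 0 1 0 -0.3;0 0 1 0 -0.3;0 0 1 0 -0.3;0 0 1 0 -0.3;0 0 0 0 -0.3;0 0 0 0 -0.3;0 0 0 0 -0.3'; python3 - <<'E'
from h import *
d=grab('wrist','w8.png');g=cv2.cvtColor(d['img'],cv2.COLOR_BGR2GRAY)
print(observe()['wrist_force'],observe()['gripper_force'])
c=np.array([500.4,-156.6]);al=np.array([.988,.154]);n=np.array([-.154,.988])
for s in(-10,10):
    p=proj(d,[*(c+al*s),145]); u,v=p.round().astype(int); print(p.round(1),g[v,u-24:u+25:2].tolist())
p=proj(d,[*c,145]);q=proj(d,[*(c+n*4),145]);print('px per 4mm',q-p);u,v=p.round().astype(int);print(g[v-60:v+60:4,u].tolist(), [proj(d,[*(c+al*s),145]).round()[1]-v for s in(-22,22)])
E
```

```text
time: 21.58
tcp_pos: [499.4, -156.5, 248.9]
orientation: [[0.988, 0.153, -0.002], [0.153, -0.988, 0.001], [-0.002, -0.001, -1.0]]
wrist_force: [0.0, -0.7, 0.1]
opening: 30.2
gripper_force: 0.0
[-0.37118026  0.29985687  0.31590004] 0.0
[260.1 206.6] [136, 136, 138, 137, 136, 136, 138, 139, 137, 120, 80, 79, 79, 80, 83, 133, 142, 139, 143, 142, 142, 144, 141, 144, 143]
[260.1 181.1] [164, 127, 143, 144, 77, 71, 95, 120, 136, 120, 81, 80, 79, 78, 79, 128, 131, 101, 65, 54, 97, 103, 86, 82, 80]
px per 4mm [-5.41868167e+00  4.04628146e-03]
[77, 77, 136, 146, 53, 29, 24, 30, 35, 79, 81, 81, 80, 81, 82, 77, 83, 77, 81, 80, 83, 79, 86, 139, 138, 138, 137, 137, 130, 122] [np.float64(27.0), np.float64(-29.0)]
```

The tab sits within about 1 mm of the box's middle, at the right height, and nothing is touching it. Handing in.

```bash
python3 -c "
from bench import order
print(order.close_job())"
```

```text
the job is handed in; nothing more can be done
None
```

The pack came off the down-bent peg with no contact force that I could feel, and it now stands upright and released on the floor of the white box. I handed the job in after about 22 s; the interface returned no verdict.

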